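Nest the graded light shields around the detector

ROBOT

A 6-joint arm with a two-finger parallel gripper is mounted at the origin on the work surface. World frame = base frame: x ahead of the robot, y to its left, z up, the work surface at z = 0. Lengths are in mm, angles in rad, forces in N, time in s.
With the tool pointing down it reaches from about 275 to 1000 mm from the base axis. Payload 8.4 kg.
Tool frame: the origin (TCP) lies between the finger pads; the fingertips stand 17 mm ahead of it and the grasp point (between the pads) lies 2 mm behind it; z points along the fingers, y is the line along which they close (so a half turn about z gives the same grasp; the last joint's range is limited). The gripper opens to 85 mm and grips with 20 to 120 N. Pads are 22 mm wide; open, the fingers measure 114 mm over their backs; the gripper's body (76 mm by 85 mm) begins 54 mm behind the grasp point. The pads swing forward as they close: fully open they stand 13 mm farther back than shut.
Start: joints at [1.303, 0.353, 1.633, -0, 1.155, -0.002], TCP at [164.174, 603.055, 248.281] pointing down, gripper open.
Joint ranges: [-2.63, 2.63], [-0.92, 2.1], [0.06, 2.66], [-1.3, 4.44], [0, 2.69], [-3.02, 3.02]. Speed limits (rad/s): [2.22, 2.22, 2.79, 3.14, 3.14, 3.14].

INTERFACE

Orientations are given as [roll, pitch, yaw] about the fixed x, y, z axes, in that order (R = Rz(yaw) Ry(pitch) Rx(roll)).
In Python, from rig import sense, grab_frame, sign_off gives the robot as it stands. The module is installed in compiled form; this text tells all that it offers.
- The arm moves only by the tool send_rows, never from a script. Its argument "moves" is a list that holds one entry, the list of rows, each a list of 7 numbers: the shift along the world's x, y, z in m, then the turn, a rotation vector about the world's x, y, z in rad, then the opening, from -1 (shut) to 1 (fully open). In form: [[[dx, dy, dz, rx, ry, rz, jaw], ...]]. A call has 1 to 10 rows; each row shifts and turns the commanded pose from where the row before left it; what a row does not reach is not made up. A row lasts 1/10 s, in which the tool goes at most 50 mm and 8.59 degrees, less where a joint would pass 70% of its speed; a pose out of reach is approached as far as the arm can. A call with a gripper value outside its range is refused whole. The fingers move at their own pace and stop on an object; "grip_force" is the grip in N (left out, the last holds). Time passes only in rows, so rows that do not move let the fingers close. It gives the time, the measured TCP pose, the force, the opening and the grip force at its end, in the units of the state.
- sense(): the state, without advancing time (a new reading comes with each control period).
- grab_frame(name): name is "scene" or "top"; returns a dict with "img" (400x640x3 uint8, red, green, blue), "mtx" (3x3 intrinsics, pixels), "dist" ([k1, k2, p1, p2, k3] as OpenCV has them; the pictures are not rectified), "rvec" (rotation vector, rad) and "tvec" (3), from world to camera coordinates, as OpenCV has them. Camera axes: x right, y down, z forward; pixel columns grow to the right and rows downward; lengths in mm; the calibration is good to about 2 mm. A picture is of the moment at which its call begins. There is no depth.
- sign_off(): hands the job in; it is judged then, once.
The state is a dict: "clock": time; "qpos": joint angles; "qvel": joint speeds; "joint_efforts": joint torques, N m; "eef_pos": TCP position; "tcp_rot": TCP orientation; "contact_force": force on the tool from outside, world axes, zero at the start; "wrist_torque": the same for the moment, N m; "opening": opening from 0.0 (shut) to 1.0 (fully open); "grasp_force": force on a finger pad.
Only numpy, scipy, OpenCV 4.12 (cv2) and the standard library are available. Lean on these libraries where they do the work, as an engineer would, in place of code of your own. Each camera call takes 0.05 s, during which the arm holds its last target. There are 200 camera calls.

TASK

Close up the light shielding of the detector: slide the middle (orange) shield open end first over the small black one, pressing it fully home against the sprung end plate until the plate just gives, then do the same with the large (blue) shield over both. Press gently: the plate yields only a few millimetres and must not be driven to its stop. Keep the shields flat on the bench all the time, and leave the lens mount, the screwdriver and the tape roll where they are.

Things in the scene. Friction and masses are not known exactly. Their poses are not given: they have to be found in the camera images.
- middle_shield: Middle shield, loose, orange with black mouth edge: a box shell, open underneath and at its +y end (mouth), closed at its -y end, sides and top. Outside 88 wide (x), 92 long (y), 56 high; walls 4 (inside 80 wide, 52 high); upright corners of the closed end rounded to 6. About 0.2 kg; too wide to grasp, slides on the bench. Origin: centre of its underside.
- middle_mouth (a point): Centre of the middle shield's open end, on the bench: 46 mm from its origin along +y. Axes as the shield.
- large_shield: Large shield, loose, blue with black mouth edge: same shape, open underneath and at its +y end, closed at its -y end. Outside 102 wide (x), 109 long (y), 65 high; walls 4 (inside 94 wide, 61 high); upright corners of the closed end rounded to 6. About 0.3 kg; too wide to grasp. Origin: centre of its underside.
- large_mouth (a point): Centre of the large shield's open end, on the bench: 54.5 mm from its origin along +y. Axes as the shield.
- plate_face (a point): On the dark end plate (130 wide in x, 8 thick, 70 high): middle of the foot of its face, 2 mm over the bench; the face looks along -y. The small black innermost shield stands out from it 75 mm along -y: 74 wide, 45 high, nose corners rounded to 12. Shields go on along +y (their +y along this +y). Home, mouth on the face, the closed ends are 92 (middle) and 109 mm (large) from it.
- carriage (a joint): How far the plate (with the small shield) is pushed back along its +y, in m: 0 at rest, stop at 0.010. The spring resists with 9 N at once, and 1 N more for each mm; it returns when let go. Its aluminium housing behind the plate (90 wide, 56 high) is bolted to the bench.
- lens_mount: Bystander: lens in a black ring on a post, foot 50 x 50, 88 high; origin at the centre of its underside.
- screwdriver: Bystander: screwdriver lying on the bench, about 200 long along its x axis.
- tape_roll: Bystander: red tape roll lying flat, 64 across, 19 high; origin at the centre of its underside.

How it is judged (in metres and radians):
On the way, in this order (a step that is already met when the one before it is completed fails the run):
1. the middle shield is over the small one, within 3 mm of the plate, and presses the plate back by more than 1 mm (y of middle_mouth in the frame of plate_face between -0.003 and 0.003 m and x of middle_mouth in the frame of plate_face between -0.008 and 0.008 m and angle between the y axis of middle_shield and the y axis of plate_face, either way round below 0.08 rad and angle between middle_shield's own z axis and vertical below 0.06 rad and value of joint carriage above 0.001 m), for 0.1 s.
2. the large shield is over both, within 3 mm of the plate, and presses the plate back by more than 1 mm (y of large_mouth in the frame of plate_face between -0.003 and 0.003 m and x of large_mouth in the frame of plate_face between -0.008 and 0.008 m and angle between the y axis of large_shield and the y axis of plate_face, either way round below 0.08 rad and angle between large_shield's own z axis and vertical below 0.06 rad and value of joint carriage above 0.001 m), for 0.1 s.
At the end, for the whole second after the job is handed in: Both shields are nested over the small one, flat, their mouths within 4 mm of the end plate, within 8 mm of its middle and square to it within 0.08 rad, at rest (y of middle_mouth in the frame of plate_face between -0.004 and 0.003 m and x of middle_mouth in the frame of plate_face between -0.008 and 0.008 m and angle between the y axis of each of middle_shield, large_shield and the y axis of plate_face, either way round below 0.08 rad and angle between each of middle_shield, large_shield's own z axis and vertical below 0.06 rad and y of large_mouth in the frame of plate_face between -0.004 and 0.003 m and x of large_mouth in the frame of plate_face between -0.008 and 0.008 m and linear speed of each of middle_shield, large_shield below 0.01 m/s); the robot touches nothing.
It fails at once if the plate is driven back to its stop (over 9 mm) (value of joint carriage above 0.009 m).
It fails at once if a shield is lifted or tipped off the bench (origin 20 mm up, or tilted more than 0.3 rad) (height (world z) of any of middle_shield, large_shield above 0.02 m or angle between any of middle_shield, large_shield's own z axis and vertical above 0.3 rad).
It fails at once if the lens mount is moved by more than 20 mm (distance of lens_mount from where it was at the start of the episode above 0.02 m).
It fails at once if the screwdriver is moved by more than 20 mm (distance of screwdriver from where it was at the start of the episode above 0.02 m).
It fails at once if the tape roll is moved by more than 20 mm (distance of tape_roll from where it was at the start of the episode above 0.02 m).
It also fails if it takes over 72 s, if anything falls off the work surface, if the arm or the gripper's body presses on something with over 40 N, if the wrist force passes 120 N, or if a joint passes its speed limit or range.

## Working session

There is one attempt and no reset: what is moved stays moved. The work goes in short steps, Python scripts to look and compute and a tool call to move; the robot and the scene stay as the last step left them, time stands still between calls to the robot, and variables do not carry over. Pictures are saved under pics/ and viewed, at most 13 in all, crops included, and the job is handed in when it is done.

Besides the shell and the picture viewer there is one more tool, called after "Emit:" as a command line: name --argument value ..., lists and objects as JSON in quotes. send_rows: Moves the arm, as the interface text tells. Its arguments: {"type":"object","properties":{"moves":{"type":"array"},"grip_force":{"type":"number"}},"required":["moves"]}

```bash
mkdir -p pics; python3 - <<'E'
from rig import *
import cv2,numpy as np
s=sense();print(s)
for n in("scene","top"):
    f=grab_frame(n);cv2.imwrite(f"pics/{n}0.png",f["img"][:,:,::-1]);np.savez(n+"0.npz",**f)
    R=cv2.Rodrigues(np.array(f["rvec"]))[0];print(n,f["mtx"],f["dist"],-R.T@np.array(f["tvec"]).ravel(),R)
E
```

```text
{'clock': 0.0, 'qpos': array([ 1.30257979e+00,  3.53661596e-01,  1.63414276e+00,  3.72816467e-05,
        1.15516180e+00, -2.41317370e-03]), 'qvel': array([ 0.00055408,  0.00127788, -0.00141068, -0.00108202,  0.00011051,
        0.00143673]), 'joint_efforts': array([-9.00094819e-04, -6.05216074e+01, -3.42046988e+01, -2.07519824e-04,
        9.10491130e-03, -1.53880825e-05]), 'eef_pos': array([164.05691528, 602.62208385, 247.54955878]), 'tcp_rot': array([-3.14021923e+00, -3.74012018e-05,  2.87577419e+00]), 'contact_force': array([0.38295762, 0.62705159, 0.56380198]), 'wrist_torque': array([ 0.0050212 , -0.0039739 , -0.03477577]), 'grasp_force': 0.0, 'opening': 1.0041286185977079}
scene [[411.83556053   0.         321.06605178]
 [  0.         411.83556053 196.71393192]
 [  0.           0.           1.        ]] [0.03741857 0.         0.         0.         0.        ] [1050.67198532  517.61704112  914.18015816] [[-0.71777643  0.69626998 -0.00226056]
 [ 0.54966118  0.56464027 -0.61567357]
 [-0.42739862 -0.44315852 -0.78799806]]
top [[426.00266702   0.         311.94568851]
 [  0.         426.00266702 198.74876323]
 [  0.           0.           1.        ]] [-0.04490439  0.          0.          0.          0.        ] [ 469.8401671    19.8569857  1138.90029569] [[ 0.00556448 -0.99979486  0.01947504]
 [-0.99672993 -0.00711531 -0.0804911 ]
 [ 0.08061316 -0.01896346 -0.99656505]]
```

View pics/scene0.png

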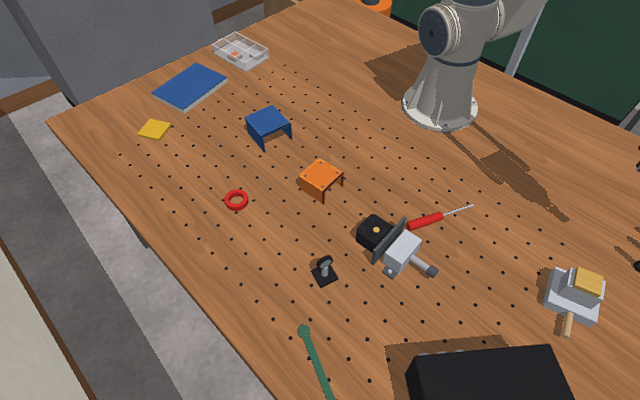

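View pics/top0.png

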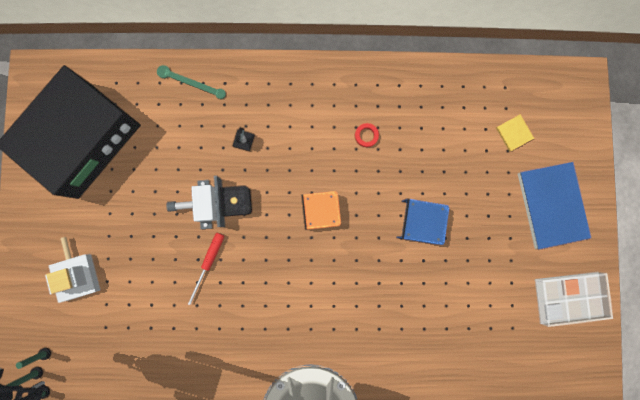

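The scene view shows the plate with the small shield at about (385,240), the orange shield at (321,178) and the blue one at (268,125). In the top view, plate and nose are at (219–252,202), orange at (322,211) and blue at (427,222). Image right is −y, so the three roughly line up along +y.

```bash
cat > h.py <<'E'
import cv2,numpy as np
def ray(f,px,z):
    u=cv2.undistortPoints(np.array(px,float).reshape(-1,1,2),f["mtx"],f["dist"]).reshape(-1,2)
    R=cv2.Rodrigues(np.array(f["rvec"],float))[0];t=np.array(f["tvec"],float).ravel();C=-R.T@t
    d=np.c_[u,np.ones(len(u))]@R
    return (C+d*((z-C[2])/d[:,2])[:,None])[:,:2]
def mask(img,col):
    h=cv2.cvtColor(img,cv2.COLOR_RGB2HSV).astype(int);H,S,V=h[...,0],h[...,1],h[...,2]
    m={"o":(H>6)&(H<20)&(S>200)&(V>150),"b":(H>100)&(H<125)&(S>140)&(V>60),"k":(V<75)&(S<120)}[col]
    return m.astype(np.uint8)*255
def rect(f,col,z,roi):
    x0,y0,x1,y1=roi;m=mask(f["img"],col);k=np.zeros_like(m);k[y0:y1,x0:x1]=m[y0:y1,x0:x1]
    c=max(cv2.findContours(k,cv2.RETR_EXTERNAL,cv2.CHAIN_APPROX_NONE)[0],key=cv2.contourArea).reshape(-1,2)
    w=ray(f,c,z);r=cv2.minAreaRect(w.astype(np.float32));return r,cv2.boxPoints(r),c
E
python3 - <<'E'
from h import *
f=np.load("top0.npz")
for c,z,roi in(("o",56,(290,180,350,240)),("b",65,(395,190,460,250)),("k",60,(215,170,260,235))):
    r,b,p=rect(f,c,z,roi);print(c,r,b.round(1).tolist(),p.min(0),p.max(0))
cv2.imwrite("pics/crop0.png",cv2.resize(f["img"][165:255,165:285,::-1],None,fx=6,fy=6,interpolation=cv2.INTER_NEAREST))
cv2.imwrite("pics/crop1.png",cv2.resize(f["img"][180:255,295:460,::-1],None,fx=4.8,fy=4.8,interpolation=cv2.INTER_NEAREST))
E
```

```text
Traceback (most recent call last):
  File "h.py", line 13, in rect
    c=max(cv2.findContours(k,cv2.RETR_EXTERNAL,cv2.CHAIN_APPROX_NONE)[0],key=cv2.contourArea).reshape(-1,2)
      ~~~^^^^^^^^^^^^^^^^^^^^^^^^^^^^^^^^^^^^^^^^^^^^^^^^^^^^^^^^^^^^^^^^^^^^^^^^^^^^^^^^^^^^
ValueError: max() iterable argument is empty
```

```bash
python3 - <<'E'
import numpy as np,cv2
f=np.load("top0.npz");i=f["img"]
h=cv2.cvtColor(i,cv2.COLOR_RGB2HSV)
for p in((322,211),(340,211),(350,211),(427,222),(440,235),(240,205),(219,200),(270,205)):print(p,i[p[1],p[0]],h[p[1],p[0]])
cv2.imwrite("pics/crop0.png",cv2.resize(f["img"][165:255,165:285,::-1],None,fx=6,fy=6,interpolation=cv2.INTER_NEAREST))
cv2.imwrite("pics/crop1.png",cv2.resize(f["img"][180:255,295:460,::-1],None,fx=4.8,fy=4.8,interpolation=cv2.INTER_NEAREST))
E
```

```text
(322, 211) [241 160  93] [ 14 157 241]
(340, 211) [127  93  65] [ 14 124 127]
(350, 211) [188 137  98] [ 13 122 188]
(427, 222) [ 72 110 171] [108 148 171]
(440, 235) [ 72 112 173] [108 149 173]
(240, 205) [51 55 55] [90 19 55]
(219, 200) [58 59 63] [114  20  63]
(270, 205) [200 147 105] [ 13 121 200]
```

View pics/crop0.png

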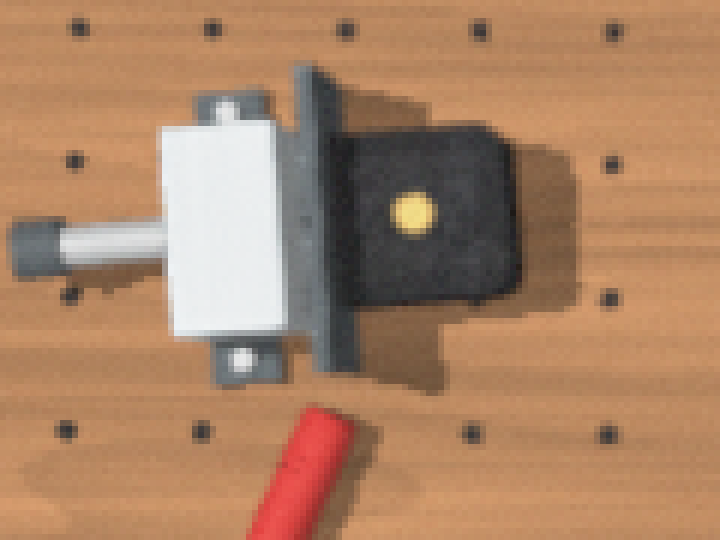

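View pics/crop1.png

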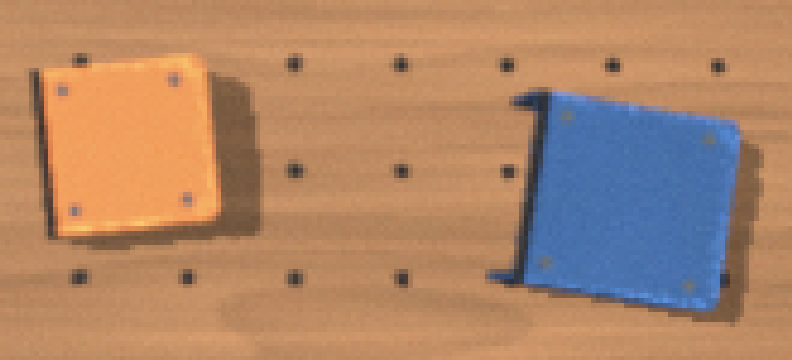

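Crop 0 (6× from (165,165)): plate left top edge runs (295,65)→(315,372), the small shield spans rows about 130–300 with its nose at column 520. Crop 1: orange is tilted slightly one way and blue about 8° the other, with both black mouths to the left (+y).

```bash
sed -i 's/(S>200)&(V>150)/(S>145)\&(V>190)/; s/(S>140)&(V>60)/(S>120)\&(V>110)/' h.py
python3 - <<'E'
from h import *
f=np.load("top0.npz")
for c,z,roi in(("o",56,(290,180,350,240)),("b",65,(395,190,460,250))):
    r,b,p=rect(f,c,z,roi);print(c,np.round(r[0],1),np.round(r[1],1),r[2],b.round(1).tolist())
m=mask(f["img"],"k")
def fit(P):
    vx,vy,x,y=cv2.fitLine(P.astype(np.float32),cv2.DIST_HUBER,0,.01,.01).ravel();return np.array([x,y]).round(1),np.degrees(np.arctan2(vy,vx)).round(2)
cols=range(228,244)
T=[];B=[]
for c in cols:
    r=np.where(m[180:222,c])[0]+180;T.append((c,r.min()-.5));B.append((c,r.max()+.5))
N=[(np.where(m[r,230:262])[0].max()+230.5,r) for r in range(194,208)]
print(T[::4],B[::4],N[::4])
for n,P in(("top",T),("bot",B),("nose",N)):print(n,fit(ray(f,P,47)))
# plate left edge of top
print("plate back top",ray(f,[(165+295/6-.5,165+65/6-.5),(165+315/6-.5,165+372/6-.5)],72))
print("plate foot front",ray(f,[(165+343/6-.5,165+85/6-.5),(165+358/6-.5,165+372/6-.5)],2))
print("dot",ray(f,[(165+413/6-.5,165+213/6-.5)],47))
g=np.load("scene0.npz")
x0,y0=310,140
cv2.imwrite("pics/s1.png",cv2.resize(g["img"][150:285,290:450,::-1],None,fx=4.4,fy=4.4,interpolation=cv2.INTER_CUBIC))
E
```

```text
o [529.7 -26. ] [89.3 87.9] 6.0475382804870605 [[480.70001220703125, 13.0], [490.0, -74.4000015258789], [578.7000122070312, -65.0], [569.5, 22.399999618530273]]
b [ 499.8 -291.3] [103.1 100.3] 81.18750762939453 [[442.29998779296875, -334.6000061035156], [541.4000244140625, -349.8999938964844], [557.2000122070312, -248.0], [458.1000061035156, -232.60000610351562]]
[(228, np.float64(186.5)), (232, np.float64(186.5)), (236, np.float64(186.5)), (240, np.float64(186.5))] [(228, np.float64(215.5)), (232, np.float64(215.5)), (236, np.float64(214.5)), (240, np.float64(214.5))] [(np.float64(250.5), 194), (np.float64(250.5), 198), (np.float64(251.5), 202), (np.float64(251.5), 206)]
top (array([588.3, 200.8], dtype=float32), np.float32(-89.59))
bot (array([514.9, 195.3], dtype=float32), np.float32(-84.52))
nose (array([550.7, 155.5], dtype=float32), np.float32(6.89))
plate back top [[613.55668868 247.51971234]
 [484.98339308 236.11162146]]
plate foot front [[614.12615942 240.76171215]
 [486.11286745 231.24231386]]
dot [[553.50370074 200.8172402 ]]
```

View pics/s1.png

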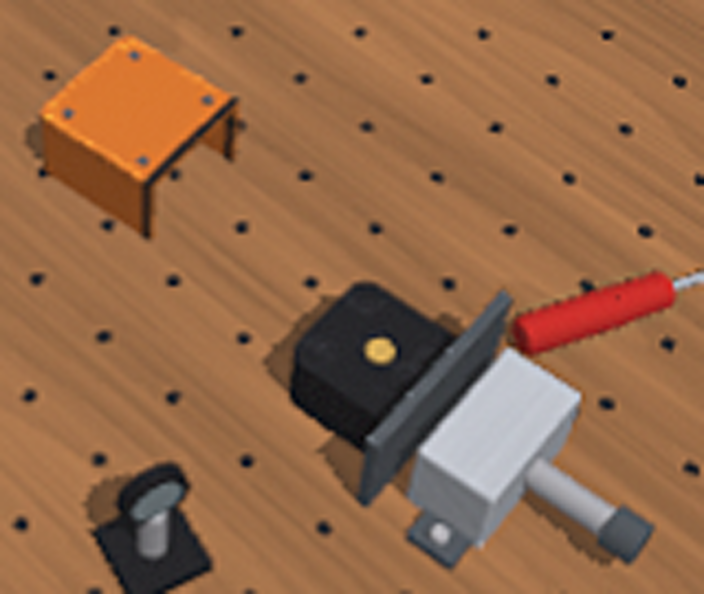

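Orange's yaw is about 6°, with its closed-end middle at (534,−70). Blue's yaw is about −9°, closed end at (492,−342). The plate face is at about (550,235) with yaw about 4.7°, so its axis is x ≈ 550+0.082·(235−y). Sizes measured: orange 89 wide, blue 100–103, plate 129. All match the figures given.

Plan: push each shield sideways with two fingertips onto the axis and square to it, then push it from behind.

Emit:
send_rows --moves '[[[0.02,-0.045,-0.005,0,0,0.025,0],[0.02,-0.045,-0.005,0,0,0.025,0],[0.02,-0.045,-0.005,0,0,0.025,0],[0.02,-0.045,-0.005,0,0,0.025,0],[0.02,-0.045,-0.005,0,0,0.025,0],[0.02,-0.045,-0.005,0,0,0.025,0],[0.02,-0.045,-0.005,0,0,0.025,0],[0.02,-0.045,-0.005,0,0,0.025,0],[0.02,-0.045,-0.005,0,0,0.025,0],[0.02,-0.045,-0.005,0,0,0.025,0]]]'

```text
clock: 1.1
eef_pos: [364.4, 151.2, 198.2]
tcp_rot: [3.141, 0.0, 3.127]
contact_force: [1.3, 0.1, -0.5]
opening: 0.5
grasp_force: 0.0
```

Emit:
send_rows --moves '[[[0.02,-0.045,-0.01,0,0,0.025,0],[0.02,-0.045,-0.01,0,0,0.025,0],[0.02,-0.045,-0.01,0,0,0.025,0],[0.02,-0.045,-0.01,0,0,0.025,0],[0,0,0,0,0,0,0],[0,0,0,0,0,0,0]]]'

```text
clock: 1.7
eef_pos: [443.4, -27.0, 157.9]
tcp_rot: [3.141, -0.002, -3.061]
contact_force: [0.1, 0.1, 0.2]
opening: 0.501
grasp_force: 0.0
```

Emit:
send_rows --moves '[[[0,0,-0.04,0,0,0,0],[0,0,-0.04,0,0,0,0],[0,0,-0.03,0,0,0,0],[0,0,-0.013,0,0,0,0],[0.005,0,0,0,0,0,0],[0.005,0,0,0,0,0,0],[0.005,0,0,0,0,0,0],[0.005,0,0,0,0,0,0],[0.005,0,0,0,0,0,0],[0,0,0,0,0,0,0]]]'

```text
clock: 2.7
eef_pos: [470.1, -26.1, 36.0]
tcp_rot: [-3.141, 0.002, -3.057]
contact_force: [-0.3, -0.2, -0.2]
opening: 0.504
grasp_force: 0.0
```

Emit:
send_rows --moves '[[[0.005,0,0,0,0,0,0],[0.005,0,0,0,0,0,0],[0.005,0,0,0,0,0,0],[0.005,0,0,0,0,0,0],[0.005,0,0,0,0,0,0],[0.005,0,0,0,0,0,0],[0,0,0,0,0,0,0]]]'

```text
clock: 3.4
eef_pos: [500.0, -26.1, 35.6]
tcp_rot: [-3.141, 0.001, -3.057]
contact_force: [0.1, 0.1, -0.1]
opening: 0.5
grasp_force: 0.0
```

```bash
python3 - <<'E'
from h import *
from rig import *
f=grab_frame("top");np.savez("top1.npz",**f);a=f["img"][165:265,200:360]
g=grab_frame("scene");np.savez("scene1.npz",**g);b=g["img"][130:285,270:450]
cv2.imwrite("pics/p2.png",np.hstack([cv2.resize(a,(395,400)),cv2.resize(b,(400,400))])[:,:,::-1])
E
```

```text
(no output)
```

View pics/p2.png

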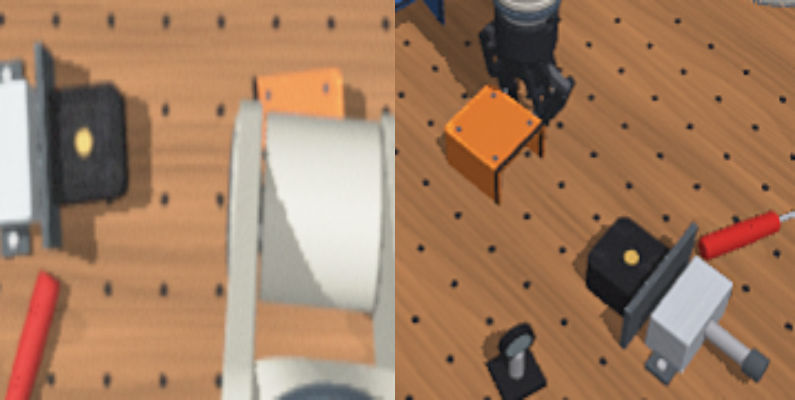

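The top view shows the orange shield's far edge has moved up to about row 182, with the arm covering the rest. The scene view shows it flat, standing against both fingers. Next I measure it in the scene view and compute the remaining shift.

```bash
cat >> h.py <<'E'
def quad(f,col,z,roi):
    "top face corners, by brightness mask, in world"
    x0,y0,x1,y1=roi;m=mask(f["img"],col);k=np.zeros_like(m);k[y0:y1,x0:x1]=m[y0:y1,x0:x1]
    c=max(cv2.findContours(k,cv2.RETR_EXTERNAL,cv2.CHAIN_APPROX_NONE)[0],key=cv2.contourArea)
    a=cv2.approxPolyDP(c,4,True).reshape(-1,2);return a,ray(f,a,z).round(1)
E
python3 - <<'E'
from h import *
for n in"01":
    g=np.load(f"scene{n}.npz")
    im=g["img"];h=cv2.cvtColor(im,cv2.COLOR_RGB2HSV);print(h[178,321],h[195,312])
    m=((h[...,0]>6)&(h[...,0]<18)&(h[...,1]>185)&(h[...,2]>190)).astype(np.uint8)*255
    m[:150]=0;m[230:]=0;m[:,:280]=0;m[:,380:]=0
    c=max(cv2.findContours(m,0,1)[0],key=cv2.contourArea).reshape(-1,2)
    r=cv2.minAreaRect(ray(g,c,56).astype(np.float32));print(n,r,cv2.boxPoints(r).round(1).tolist())
f=np.load("top1.npz");m=mask(f["img"],"o")
E=[(c,np.where(m[170:215,c])[0].min()+170-.5) for c in range(307,334)]
w=ray(f,E,56);p=np.polyfit(w[:,1],w[:,0],1);print("x edge slope deg",np.degrees(np.arctan(-p[0])),"x at y=-24",np.polyval(p,-24),w[0],w[-1])
E
```

```text
[ 12 198 219] [ 12 197 124]
0 ((530.4102783203125, -26.060428619384766), (87.69044494628906, 85.21674346923828), 6.458868503570557) [[482.1000061035156, 11.300000190734863], [491.6000061035156, -73.30000305175781], [578.7999877929688, -63.5], [569.2000122070312, 21.200000762939453]]
[ 13 196 220] [ 12 195 123]
1 ((554.787109375, -27.382976531982422), (88.30451965332031, 85.61051177978516), 5.740050792694092) [[506.6000061035156, 10.800000190734863], [515.0999755859375, -74.4000015258789], [603.0, -65.5999984741211], [594.4000244140625, 19.600000381469727]]
x edge slope deg 5.0529360091842435 x at y=-24 598.9937491239376 [596.4755704  12.1203333] [602.15830342 -54.45450811]
```

Emit:
send_rows --moves '[[[0.005,0,0,0,0,0,0],[0.005,0,0,0,0,0,0],[0.005,0,0,0,0,0,0],[0.001,0,0,0,0,0,0],[0,0,0,0,0,0,0],[-0.015,0,0,0,0,0,0],[0,0,0.03,0,0,0,0],[0,0,0.045,0,0,0,0],[0,0,0.025,0,0,0,0]]]'

```text
clock: 4.4
eef_pos: [500.6, -26.1, 138.1]
tcp_rot: [-3.141, 0.002, -3.057]
contact_force: [0.2, 0.8, -0.8]
opening: 0.501
grasp_force: 0.0
```

Emit:
send_rows --moves '[[[0.008,-0.01,0,0,0,-0.143,0],[0.008,-0.01,0,0,0,-0.143,0],[0.008,-0.01,0,0,0,-0.143,0],[0.008,-0.01,0,0,0,-0.143,0],[0.008,-0.01,0,0,0,-0.143,0],[0.008,-0.01,0,0,0,-0.143,0],[0.008,-0.01,0,0,0,-0.143,0],[0.008,-0.01,0,0,0,-0.143,0],[0.008,-0.01,0,0,0,-0.143,0],[0.008,-0.01,0,0,0,-0.143,0]]]'

```text
clock: 5.4
eef_pos: [580.0, -126.5, 135.5]
tcp_rot: [3.142, 0.0, 1.79]
contact_force: [0.2, 0.1, -0.1]
opening: 0.498
grasp_force: 0.0
```

Emit:
send_rows --moves '[[[0,-0.005,0,0,0,-0.139,0],[0,0,-0.03,0,0,0,0],[0,0,0,0,0,0,0]]]'

```text
clock: 5.7
eef_pos: [577.6, -130.8, 102.8]
tcp_rot: [-3.137, -0.002, 1.657]
contact_force: [-0.6, 0.8, -0.3]
opening: 0.5
grasp_force: 0.0
```

```bash
python3 - <<'E'
from h import *
from rig import *
f=grab_frame("top");np.savez("top2.npz",**f);g=grab_frame("scene");np.savez("scene2.npz",**g)
h=cv2.cvtColor(g["img"],cv2.COLOR_RGB2HSV)
m=((h[...,0]>6)&(h[...,0]<18)&(h[...,1]>185)&(h[...,2]>190)).astype(np.uint8)*255
m[:150]=0;m[230:]=0;m[:,:270]=0;m[:,380:]=0
c=max(cv2.findContours(m,0,1)[0],key=cv2.contourArea).reshape(-1,2)
r=cv2.minAreaRect(ray(g,c,56).astype(np.float32));print(r)
print(rect(f,"o",56,(285,165,350,245))[0])
E
```

```text
((570.5711669921875, -27.382972717285156), (88.2324447631836, 85.04632568359375), 4.714358329772949)
((569.748046875, -27.409160614013672), (89.84791564941406, 87.58060455322266), 4.902341842651367)
```

Emit:
send_rows --moves '[[[0,0,-0.04,0,0,0,0],[0,0,-0.028,0,0,0,0],[-0.0008,0.01,0,0,0,0,0],[-0.0008,0.01,0,0,0,0,0],[-0.0008,0.01,0,0,0,0,0],[-0.0004,0.005,0,0,0,0,0],[-0.0004,0.005,0,0,0,0,0],[-0.0004,0.005,0,0,0,0,0],[-0.0004,0.005,0,0,0,0,0],[-0.0004,0.005,0,0,0,0,0]]]'

```text
clock: 6.8
eef_pos: [575.6, -76.0, 37.7]
tcp_rot: [3.141, 0.0, 1.657]
contact_force: [-0.1, -2.7, 1.7]
opening: 0.497
grasp_force: 1.0
```

Emit:
send_rows --moves '[[[-0.0004,0.005,0,0,0,0,0],[-0.0008,0.01,0,0,0,0,0],[-0.0008,0.01,0,0,0,0,0],[-0.0008,0.01,0,0,0,0,0],[-0.0008,0.01,0,0,0,0,0],[-0.0008,0.01,0,0,0,0,0],[-0.0008,0.01,0,0,0,0,0],[-0.0008,0.01,0,0,0,0,0],[-0.0004,0.005,0,0,0,0,0],[0,0,0,0,0,0,0]]]'

```text
clock: 7.8
eef_pos: [568.7, 4.9, 37.4]
tcp_rot: [-3.141, -0.0, 1.658]
contact_force: [0.3, 0.1, 0.1]
opening: 0.497
grasp_force: 0.0
```

```bash
cat > m.py <<'E'
from h import *
from rig import *
def meas(n):
    f=grab_frame("top");np.savez(f"top{n}.npz",**f);g=grab_frame("scene");np.savez(f"scene{n}.npz",**g)
    h=cv2.cvtColor(g["img"],cv2.COLOR_RGB2HSV)
    m=((h[...,0]>6)&(h[...,0]<18)&(h[...,1]>185)&(h[...,2]>190)).astype(np.uint8)*255
    m[:150]=0;m[270:]=0;m[:,:270]=0;m[:,:][:,400:]=0
    c=max(cv2.findContours(m,0,1)[0],key=cv2.contourArea).reshape(-1,2)
    r=cv2.minAreaRect(ray(g,c,56).astype(np.float32));print("scene o",r)
    a,b,_=rect(f,"b",65,(180,150,480,250));print("top b",a,b.round(1).tolist())
    return f,g
E
python3 - <<'E'
from m import *
f,g=meas(3)
print(rect(f,"o",56,(235,165,350,245))[0])
E
```

```text
scene o ((563.157958984375, 59.095741271972656), (87.78765106201172, 85.97508239746094), 4.718505859375)
top b ((499.7740478515625, -291.4776916503906), (102.86577606201172, 100.26638793945312), 81.07501220703125) [[442.29998779296875, -334.5], [541.2999877929688, -350.1000061035156], [557.2999877929688, -248.39999389648438], [458.20001220703125, -232.89999389648438]]
((531.0764770507812, 35.856170654296875), (25.48651695251465, 43.24662399291992), 0.5604986548423767)
```

Emit:
send_rows --moves '[[[-0.0008,0.01,0,0,0,0,0],[-0.0008,0.01,0,0,0,0,0],[-0.0008,0.01,0,0,0,0,0],[-0.0008,0.01,0,0,0,0,0],[-0.0008,0.01,0,0,0,0,0],[-0.0008,0.01,0,0,0,0,0],[0,0,0,0,0,0,0]]]'

```text
clock: 8.6
eef_pos: [564.1, 65.4, 37.5]
tcp_rot: [3.141, -0.0, 1.658]
contact_force: [0.3, -0.6, 0.0]
opening: 0.499
grasp_force: 0.0
```

Emit:
send_rows --moves '[[[-0.0008,0.01,0,0,0,0,0],[-0.0008,0.01,0,0,0,0,0],[-0.0008,0.01,0,0,0,0,0],[-0.0008,0.01,0,0,0,0,0],[-0.0004,0.005,0,0,0,0,0],[-0.0004,0.005,0,0,0,0,0],[0,0,0,0,0,0,0]]]'

```text
clock: 9.3
eef_pos: [560.1, 114.6, 37.5]
tcp_rot: [3.142, -0.0, 1.657]
contact_force: [-0.5, 0.6, 0.7]
opening: 0.497
grasp_force: 0.0
```

```bash
python3 - <<'E'
from m import *
f,g=meas(4);print(sense()["contact_force"],sense()["eef_pos"])
cv2.imwrite("pics/p4.png",cv2.resize(g["img"][180:290,310:450,::-1],None,fx=5,fy=5,interpolation=cv2.INTER_CUBIC))
E
```

```text
scene o ((554.4750366210938, 169.56446838378906), (87.63204956054688, 84.39764404296875), 4.919735908508301)
top b ((499.7349548339844, -291.31768798828125), (103.16980743408203, 100.39322662353516), 81.07501220703125) [[442.1000061035156, -334.5], [541.2999877929688, -350.1000061035156], [557.2999877929688, -248.10000610351562], [458.1000061035156, -232.60000610351562]]
[-0.49701362  0.79095188  0.23589255] [560.16963162 114.00992419  37.44821264]
```

View pics/p4.png

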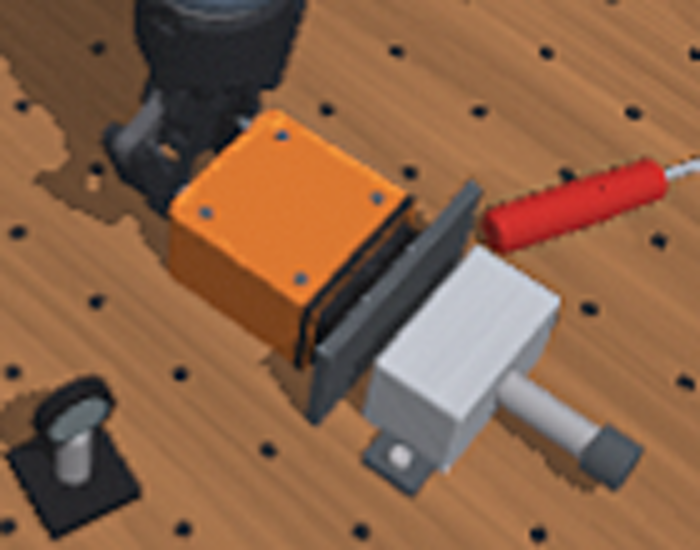

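The orange shield is over the small one, with its mouth edge a gap of roughly 15–20 mm short of the plate, and it sits square. Now slow steps while watching the force.

Emit:
send_rows --moves '[[[-0.0004,0.005,0,0,0,0,0],[-0.0004,0.005,0,0,0,0,0],[-0.0002,0.002,0,0,0,0,0],[0,0,0,0,0,0,0]]]'

```text
clock: 9.8
eef_pos: [559.1, 126.3, 37.5]
tcp_rot: [3.142, -0.0, 1.657]
contact_force: [0.2, 0.4, -0.2]
opening: 0.499
grasp_force: 0.0
```

Emit:
send_rows --moves '[[[-0.0002,0.002,0,0,0,0,0],[-0.0001,0.001,0,0,0,0,0],[0,0,0,0,0,0,0],[0,0,0,0,0,0,0]]]'

```text
clock: 10.2
eef_pos: [558.9, 129.0, 37.5]
tcp_rot: [3.142, -0.0, 1.657]
contact_force: [-0.5, -0.5, 1.2]
opening: 0.501
grasp_force: 0.0
```

Emit:
send_rows --moves '[[[-0.0002,0.002,0,0,0,0,0],[0,0,0,0,0,0,0],[0,0,0,0,0,0,0]]]'

```text
clock: 10.5
eef_pos: [558.7, 131.1, 37.5]
tcp_rot: [3.142, -0.0, 1.657]
contact_force: [0.7, -0.2, 0.5]
opening: 0.495
grasp_force: 0.0
```

Emit:
send_rows --moves '[[[-0.0002,0.002,0,0,0,0,0],[0,0,0,0,0,0,0],[0,0,0,0,0,0,0]]]'

```text
clock: 10.8
eef_pos: [559.0, 132.1, 37.6]
tcp_rot: [3.141, 0.001, 1.658]
contact_force: [2.2, -6.4, 1.0]
opening: 0.499
grasp_force: 3.8
```

Emit:
send_rows --moves '[[[-0.0002,0.002,0,0,0,0,0],[0,0,0,0,0,0,0],[0,0,0,0,0,0,0]]]'

```text
clock: 11.1
eef_pos: [558.9, 133.8, 37.6]
tcp_rot: [3.141, 0.002, 1.658]
contact_force: [3.4, -10.3, -0.2]
opening: 0.498
grasp_force: 5.1
```

Emit:
send_rows --moves '[[[-0.0001,0.0015,0,0,0,0,0],[0,0,0,0,0,0,0],[0,0,0,0,0,0,0]]]'

```text
clock: 11.4
eef_pos: [558.8, 135.1, 37.6]
tcp_rot: [3.141, 0.002, 1.658]
contact_force: [3.2, -10.6, 0.7]
opening: 0.499
grasp_force: 5.7
```

Emit:
send_rows --moves '[[[-0.0002,0.002,0,0,0,0,0],[0,0,0,0,0,0,0],[0,0,0,0,0,0,0],[0,0,0,0,0,0,0]]]'

```text
clock: 11.8
eef_pos: [558.6, 136.8, 37.6]
tcp_rot: [3.141, 0.002, 1.658]
contact_force: [2.9, -12.7, 0.1]
opening: 0.501
grasp_force: 6.6
```

```bash
python3 - <<'E'
from m import *
f,g=meas(5);print(sense()["contact_force"],sense()["eef_pos"])
E
```

```text
scene o ((553.033203125, 190.9241180419922), (87.64787292480469, 84.68287658691406), 4.9677414894104)
top b ((499.5290222167969, -291.28533935546875), (103.16980743408203, 99.9761962890625), 81.07501220703125) [[442.1000061035156, -334.5], [540.9000244140625, -350.0], [556.9000244140625, -248.10000610351562], [458.1000061035156, -232.60000610351562]]
[  3.34307698 -12.19945324   0.42201045] [558.59432045 136.80265313  37.55825584]
```

Orange is pressed home with about 3 mm of plate travel (12.7 N). I'll back off gently and go to the blue shield's −x side.

Emit:
send_rows --moves '[[[0.0001,-0.001,0,0,0,0,0],[0.0001,-0.001,0,0,0,0,0],[0.0001,-0.001,0,0,0,0,0],[0.0001,-0.001,0,0,0,0,0],[0.0001,-0.001,0,0,0,0,0],[0.0001,-0.001,0,0,0,0,0],[0.0001,-0.002,0,0,0,0,0],[0.002,-0.02,0,0,0,0,0],[0,-0.02,0.03,0,0,0,0],[0,-0.03,0.04,0,0,0,0]]]'

```text
clock: 12.9
eef_pos: [559.1, 60.5, 106.5]
tcp_rot: [-3.137, -0.0, 1.658]
contact_force: [0.8, -0.7, -0.4]
opening: 0.499
grasp_force: 0.0
```

Emit:
send_rows --moves '[[[-0.015,-0.035,0.02,0,0,0.14,0.3],[-0.015,-0.035,0.02,0,0,0.14,0.3],[-0.015,-0.035,0,0,0,0.14,0.3],[-0.015,-0.035,0,0,0,0.14,0.3],[-0.015,-0.035,0,0,0,0.14,0.3],[-0.015,-0.035,0,0,0,0.14,0.3],[-0.015,-0.035,0,0,0,0.14,0.3],[-0.015,-0.035,0,0,0,0.14,0.3],[-0.015,-0.035,0,0,0,0.14,0.3],[-0.015,-0.035,0,0,0,0.14,0.3]]]'

```text
clock: 13.9
eef_pos: [409.9, -290.6, 147.6]
tcp_rot: [3.141, 0.0, 3.063]
contact_force: [0.6, 0.2, -0.0]
opening: 0.651
grasp_force: 0.0
```

```bash
python3 - <<'E'
from m import *
f,g=meas(6);print(sense()["tcp_rot"],sense()["eef_pos"])
print(rect(f,"o",56,(205,165,300,245))[0])
E
```

```text
scene o ((553.3223876953125, 185.7826385498047), (87.93180847167969, 85.52794647216797), 4.807826995849609)
top b ((499.80810546875, -291.30535888671875), (103.14435577392578, 100.3912353515625), 81.17739868164062) [[442.29998779296875, -334.6000061035156], [541.5, -350.0], [557.2999877929688, -248.0], [458.1000061035156, -232.60000610351562]]
[-3.14058789e+00  6.04254443e-04  3.06030090e+00] [ 409.51900486 -292.67608963  147.69215568]
((552.6697387695312, 185.65650939941406), (89.92538452148438, 87.43836975097656), 4.645041465759277)
```

Emit:
send_rows --moves '[[[0,0,-0.03,0,0,0.083,0.3],[0,0,-0.03,0,0,0.083,0.3],[0,0,-0.03,0,0,0,0.3],[0,0,-0.022,0,0,0,0.3],[0.01,0,0,0,0,0,0.3],[0.005,0.0004,0,0,0,0,0.3],[0.005,0.0004,0,0,0,0,0.3],[0.005,0.0004,0,0,0,0,0.3],[0.005,0.0004,0,0,0,0,0.3],[0.005,0.0004,0,0,0,0,0.3]]]'

```text
clock: 15.0
eef_pos: [446.3, -287.6, 36.1]
tcp_rot: [-3.141, 0.001, -3.06]
contact_force: [-1.7, -0.2, 1.0]
opening: 0.647
grasp_force: 0.0
```

Emit:
send_rows --moves '[[[0.005,0.0004,0,0,0,0,0.3],[0.005,0.0004,0,0,0,0,0.3],[0.005,0.0004,0,0,0,0,0.3],[0.005,0.0004,0,0,0,0,0.3],[0.005,0.0004,0,0,0,0,0.3],[0.005,0.0004,0,0,0,0,0.3],[0.005,0.0004,0,0,0,0,0.3],[0.005,0.0004,0,0,0,0,0.3],[0.005,0.0004,0,0,0,0,0.3],[0.005,0.0004,0,0,0,0,0.3]]]'

```text
clock: 16.0
eef_pos: [496.1, -283.5, 35.5]
tcp_rot: [-3.142, -0.0, -3.06]
contact_force: [-4.9, -1.3, 3.6]
opening: 0.647
grasp_force: 0.0
```

Emit:
send_rows --moves '[[[0.005,0.0004,0,0,0,0,0.3],[0.005,0.0004,0,0,0,0,0.3],[0,0,0,0,0,0,0.3]]]'

```text
clock: 16.3
eef_pos: [506.8, -282.8, 35.6]
tcp_rot: [-3.141, 0.001, -3.06]
contact_force: [0.2, 0.9, 1.2]
opening: 0.652
grasp_force: 0.0
```

```bash
cat >> m.py <<'E'
def blue(n,zmin=None):
    g=grab_frame("scene");np.savez(f"scene{n}.npz",**g)
    h=cv2.cvtColor(g["img"],cv2.COLOR_RGB2HSV)
    m=((h[...,0]>100)&(h[...,0]<125)&(h[...,1]>120)&(h[...,2]>110)).astype(np.uint8)*255
    m[:90]=0;m[290:]=0;m[:,:215]=0;m[:,450:]=0
    c=max(cv2.findContours(m,0,1)[0],key=cv2.contourArea).reshape(-1,2)
    r=cv2.minAreaRect(ray(g,c,65).astype(np.float32));print("scene b",r,cv2.boxPoints(r).round(1).tolist())
    return g
E
python3 - <<'E'
from m import *
g=np.load("scene0.npz");print(cv2.cvtColor(g["img"],cv2.COLOR_RGB2HSV)[[120,138,130],[268,255,255]])
g=blue(7)
cv2.imwrite("pics/p7.png",cv2.resize(g["img"][90:230,210:400,::-1],None,fx=4,fy=4))
E
```

```text
[[108 166 146]
 [108 156  75]
 [108 159  96]]
scene b ((569.4793090820312, -276.73651123046875), (102.54985809326172, 101.10968780517578), 3.865159749984741) [[514.9000244140625, -229.8000030517578], [521.7000122070312, -330.6000061035156], [624.0, -323.70001220703125], [617.2000122070312, -222.8000030517578]]
```

View pics/p7.png

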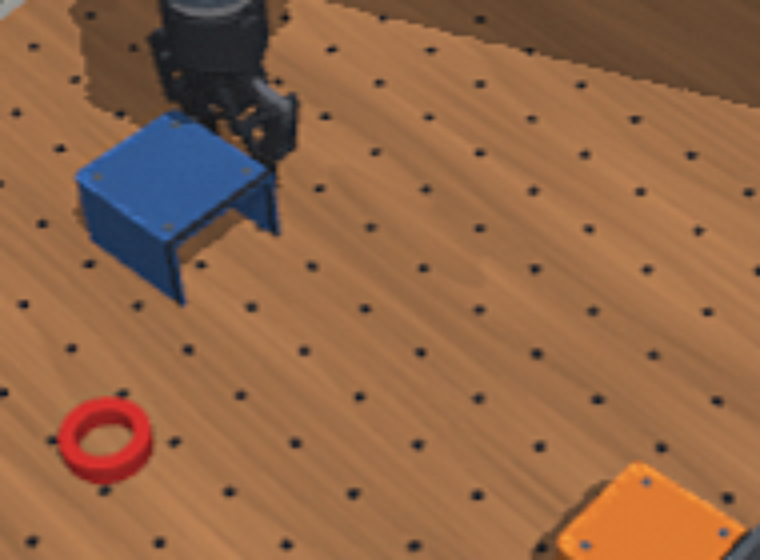

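Blue now stands square and flat with the fingers on its −x side (corners in the crop at about (78,178), (175,113), (268,172) and (165,243)). The tape roll is well clear. Blue needs about 22 mm more in +x.

Emit:
send_rows --moves '[[[0.005,0.0004,0,0,0,0,0.3],[0.005,0.0004,0,0,0,0,0.3],[0.005,0.0004,0,0,0,0,0.3],[0.005,0.0004,0,0,0,0,0.3],[0.002,0.0002,0,0,0,0,0.3],[0,0,0,0,0,0,0.3],[-0.015,0,0,0,0,0,0.3],[0,0,0.03,0,0,0,0.3],[0,0,0.045,0,0,0,0.3],[0,0,0.035,0,0,0,0.3]]]'

```text
clock: 17.35
eef_pos: [511.6, -280.9, 146.8]
tcp_rot: [3.141, -0.0, -3.061]
contact_force: [0.7, -0.2, -1.2]
opening: 0.65
grasp_force: 0.0
```

Emit:
send_rows --moves '[[[0.009,-0.011,0,0,0,-0.143,0.3],[0.009,-0.011,0,0,0,-0.143,0.3],[0.009,-0.011,0,0,0,-0.143,0.3],[0.009,-0.011,0,0,0,-0.143,0.3],[0.009,-0.011,0,0,0,-0.143,0.3],[0.009,-0.011,0,0,0,-0.143,0.3],[0.009,-0.011,0,0,0,-0.143,0.3],[0.009,-0.011,0,0,0,-0.143,0.3],[0.009,-0.011,0,0,0,-0.143,0.3],[0.005,-0.006,0,0,0,-0.143,0.3]]]'

```text
clock: 18.35
eef_pos: [598.1, -386.6, 144.9]
tcp_rot: [-3.141, -0.0, 1.786]
contact_force: [-0.2, -0.7, 0.5]
opening: 0.651
grasp_force: 0.0
```

Emit:
send_rows --moves '[[[0,0,0,0,0,-0.142,0.1],[0,0,0,0,0,0,0.1]]]'

```text
clock: 18.55
eef_pos: [597.6, -386.0, 144.8]
tcp_rot: [-3.141, -0.001, 1.648]
contact_force: [0.8, 0.4, -0.4]
opening: 0.55
grasp_force: 0.0
```

```bash
python3 - <<'E'
from m import *
g=blue(8);f=grab_frame("top")
for r in (rect(f,"b",65,(370,165,460,245)),rect(f,"o",56,(205,165,300,245))):print(r[0],r[1].tolist())
E
```

```text
scene b ((591.834228515625, -275.0256652832031), (101.61199188232422, 101.51799774169922), 3.842008352279663) [[537.7000122070312, -227.8000030517578], [544.5, -329.1000061035156], [645.9000244140625, -322.29998779296875], [639.0999755859375, -221.0]]
((589.0911865234375, -274.3463439941406), (101.07120513916016, 102.96638488769531), 3.9435198307037354) [[535.1345825195312, -226.46054077148438], [542.2158813476562, -329.1831359863281], [643.0477905273438, -322.2321472167969], [635.9664916992188, -219.50955200195312]]
((552.7093505859375, 185.70553588867188), (89.94188690185547, 87.48844146728516), 4.852941036224365) [[504.1989440917969, 225.48846435546875], [511.6003112792969, 138.31365966796875], [601.2197265625, 145.922607421875], [593.818359375, 233.097412109375]]
```

Emit:
send_rows --moves '[[[0,0,-0.045,0,0,0,0.1],[0,0,-0.045,0,0,0,0.1],[0,0,-0.019,0,0,0,0.1],[-0.0012,0.015,0,0,0,0,0.1],[-0.0012,0.015,0,0,0,0,0.1],[-0.0004,0.005,0,0,0,0,0.1],[-0.0004,0.005,0,0,0,0,0.1],[-0.0004,0.005,0,0,0,0,0.1],[-0.0004,0.005,0,0,0,0,0.1],[-0.0004,0.005,0,0,0,0,0.1]]]'

```text
clock: 19.65
eef_pos: [595.1, -331.6, 37.5]
tcp_rot: [3.14, 0.002, 1.651]
contact_force: [-0.2, -4.7, 4.1]
opening: 0.552
grasp_force: 0.0
```

Emit:
send_rows --moves '[[[-0.0008,0.01,0,0,0,0,0.1],[-0.0008,0.01,0,0,0,0,0.1],[-0.0008,0.01,0,0,0,0,0.1],[-0.0008,0.01,0,0,0,0,0.1],[-0.0008,0.01,0,0,0,0,0.1],[-0.0008,0.01,0,0,0,0,0.1],[-0.0008,0.01,0,0,0,0,0.1],[-0.0008,0.01,0,0,0,0,0.1],[-0.0008,0.01,0,0,0,0,0.1],[-0.0008,0.01,0,0,0,0,0.1]]]'

```text
clock: 20.65
eef_pos: [587.0, -231.1, 37.3]
tcp_rot: [3.14, 0.001, 1.651]
contact_force: [-0.1, -6.0, 5.5]
opening: 0.551
grasp_force: 0.0
```

Emit:
send_rows --moves '[[[-0.0008,0.01,0,0,0,0,0.1],[-0.0008,0.01,0,0,0,0,0.1],[-0.0008,0.01,0,0,0,0,0.1],[-0.0008,0.01,0,0,0,0,0.1],[-0.0008,0.01,0,0,0,0,0.1],[-0.0008,0.01,0,0,0,0,0.1],[-0.0008,0.01,0,0,0,0,0.1],[-0.0008,0.01,0,0,0,0,0.1],[-0.0008,0.01,0,0,0,0,0.1],[-0.0008,0.01,0,0,0,0,0.1]]]'

```text
clock: 21.65
eef_pos: [579.0, -131.0, 37.3]
tcp_rot: [3.14, 0.001, 1.651]
contact_force: [0.6, -5.3, 6.6]
opening: 0.547
grasp_force: 0.0
```

```bash
python3 - <<'E'
from m import *
g=blue(9)
E
```

```text
scene b ((574.5629272460938, -67.87713623046875), (102.52786254882812, 103.19515991210938), 4.763771057128906) [[519.2000122070312, -20.700000762939453], [527.7999877929688, -123.5999984741211], [629.9000244140625, -115.0], [621.4000244140625, -12.199999809265137]]
```

Emit:
send_rows --moves '[[[-0.0008,0.01,0,0,0,0,0.1],[-0.0008,0.01,0,0,0,0,0.1],[-0.0008,0.01,0,0,0,0,0.1],[-0.0008,0.01,0,0,0,0,0.1],[-0.0008,0.01,0,0,0,0,0.1],[-0.0008,0.01,0,0,0,0,0.1],[-0.0008,0.01,0,0,0,0,0.1],[-0.0008,0.01,0,0,0,0,0.1],[-0.0008,0.01,0,0,0,0,0.1],[-0.0008,0.01,0,0,0,0,0.1]]]'

```text
clock: 22.7
eef_pos: [570.8, -30.9, 37.2]
tcp_rot: [3.14, 0.001, 1.651]
contact_force: [0.3, -4.8, 7.9]
opening: 0.551
grasp_force: 0.0
```

Emit:
send_rows --moves '[[[-0.0008,0.01,0,0,0,0,0.1],[-0.0008,0.01,0,0,0,0,0.1],[-0.0008,0.01,0,0,0,0,0.1],[-0.0004,0.005,0,0,0,0,0.1],[0,0,0,0,0,0,0.1]]]'

```text
clock: 23.2
eef_pos: [567.8, 4.9, 37.1]
tcp_rot: [3.141, -0.0, 1.651]
contact_force: [0.6, 1.7, 7.6]
opening: 0.549
grasp_force: 0.0
```

```bash
python3 - <<'E'
from m import *
g=blue(10)
E
```

```text
scene b ((563.430908203125, 68.47217559814453), (102.00630187988281, 103.2394027709961), 4.214324951171875) [[508.79998779296875, 116.19999694824219], [516.4000244140625, 13.199999809265137], [618.0999755859375, 20.700000762939453], [610.5, 123.69999694824219]]
```

Emit:
send_rows --moves '[[[0,-0.004,0,0,0,0,0.1],[0,0,0,0,0,0,0.1],[-0.0002,0.004,0,0,0,0,0.1],[-0.0008,0.01,0,0,0,0,0.1],[-0.0008,0.01,0,0,0,0,0.1],[-0.0008,0.01,0,0,0,0,0.1],[0,0,0,0,0,0,0.1]]]'

```text
clock: 23.95
eef_pos: [564.6, 35.7, 36.4]
tcp_rot: [-3.141, -0.0, 1.652]
contact_force: [0.3, 0.7, -0.2]
opening: 0.549
grasp_force: 0.0
```

Emit:
send_rows --moves '[[[-0.0008,0.01,0,0,0,0,0.1],[-0.0008,0.01,0,0,0,0,0.1],[-0.0008,0.01,0,0,0,0,0.1],[-0.0008,0.01,0,0,0,0,0.1],[-0.0008,0.01,0,0,0,0,0.1],[0,0,0,0,0,0,0.1]]]'

```text
clock: 24.55
eef_pos: [560.8, 85.5, 36.5]
tcp_rot: [3.141, -0.0, 1.652]
contact_force: [0.3, 0.5, 0.8]
opening: 0.55
grasp_force: 0.0
```

```bash
python3 - <<'E'
from m import *
g=blue(11)
cv2.imwrite("pics/p11.png",cv2.resize(g["img"][170:290,310:450,::-1],None,fx=5,fy=5))
E
```

```text
scene b ((557.9498901367188, 151.42462158203125), (102.91474914550781, 103.63285064697266), 3.9343254566192627) [[503.1000061035156, 199.60000610351562], [510.20001220703125, 96.19999694824219], [612.7999877929688, 103.30000305175781], [605.7000122070312, 206.60000610351562]]
```

View pics/p11.png

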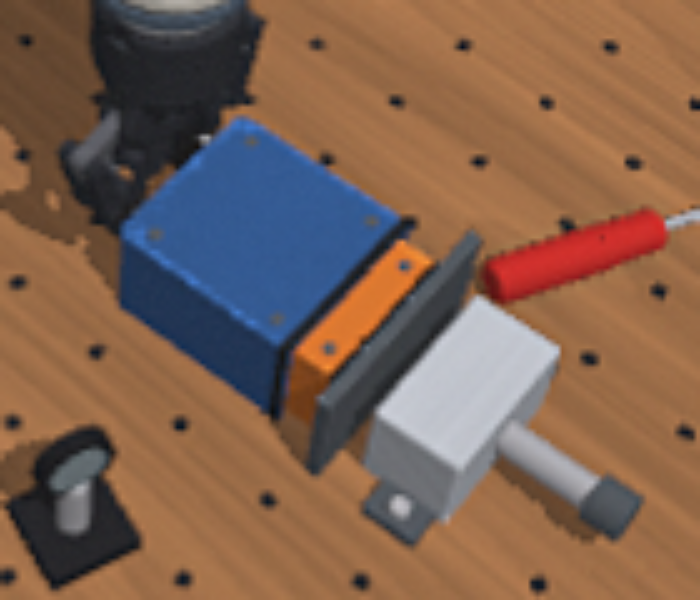

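The blue shield is over the orange one with about 30 mm left, square, and orange is still on the plate.

Emit:
send_rows --moves '[[[-0.0008,0.01,0,0,0,0,0.1],[-0.0004,0.005,0,0,0,0,0.1],[-0.0004,0.005,0,0,0,0,0.1],[-0.0002,0.003,0,0,0,0,0.1],[0,0,0,0,0,0,0.1]]]'

```text
clock: 25.1
eef_pos: [559.0, 107.5, 36.5]
tcp_rot: [3.142, -0.0, 1.651]
contact_force: [-0.3, -0.1, -0.5]
opening: 0.547
grasp_force: 0.0
```

Emit:
send_rows --moves '[[[-0.0002,0.002,0,0,0,0,0.1],[-0.0002,0.002,0,0,0,0,0.1],[0,0,0,0,0,0,0.1],[0,0,0,0,0,0,0.1]]]'

```text
clock: 25.5
eef_pos: [558.7, 111.1, 36.5]
tcp_rot: [3.141, -0.0, 1.651]
contact_force: [0.2, 0.1, -0.2]
opening: 0.552
grasp_force: 0.0
```

Emit:
send_rows --moves '[[[-0.0002,0.002,0,0,0,0,0.1],[0,0,0,0,0,0,0.1],[0,0,0,0,0,0,0.1]]]'

```text
clock: 25.8
eef_pos: [559.0, 112.5, 36.6]
tcp_rot: [3.141, 0.001, 1.651]
contact_force: [2.4, -5.2, 0.0]
opening: 0.547
grasp_force: 0.0
```

Emit:
send_rows --moves '[[[-0.0002,0.002,0,0,0,0,0.1],[0,0,0,0,0,0,0.1],[0,0,0,0,0,0,0.1]]]'

```text
clock: 26.1
eef_pos: [559.1, 114.0, 36.6]
tcp_rot: [3.14, 0.001, 1.652]
contact_force: [4.2, -9.4, -0.1]
opening: 0.549
grasp_force: 0.0
```

Emit:
send_rows --moves '[[[-0.0002,0.002,0,0,0,0,0.1],[0,0,0,0,0,0,0.1],[0,0,0,0,0,0,0.1]]]'

```text
clock: 26.4
eef_pos: [559.0, 115.8, 36.7]
tcp_rot: [3.14, 0.002, 1.652]
contact_force: [4.2, -11.0, 0.8]
opening: 0.55
grasp_force: 0.0
```

```bash
python3 - <<'E'
from m import *
g=blue(12);f=grab_frame("top");print(sense()["contact_force"])
print(rect(f,"b",65,(205,160,300,245))[0:2])
cv2.imwrite("pics/p12.png",cv2.resize(g["img"][190:290,330:430,::-1],None,fx=5.5,fy=5.5))
E
```

```text
scene b ((555.56787109375, 180.7442169189453), (102.63496398925781, 102.78672790527344), 5.248059272766113) [[499.79998779296875, 227.1999969482422], [509.20001220703125, 124.9000015258789], [611.4000244140625, 134.3000030517578], [602.0, 236.60000610351562]]
[  3.0137604  -10.9919004   -0.15286539]
(((515.4444580078125, 160.52601623535156), (22.815277099609375, 71.08956909179688), 5.163402080535889), array([[500.8842  , 194.89992 ],
       [507.282   , 124.09882 ],
       [530.00476 , 126.152115],
       [523.60693 , 196.95322 ]], dtype=float32))
```

View pics/p12.png

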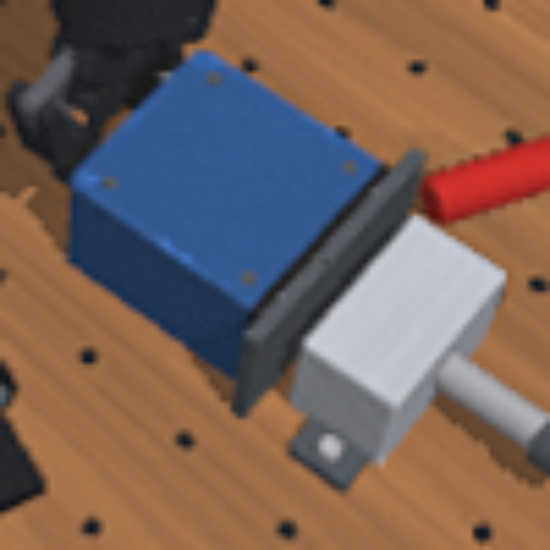

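Blue's mouth is against the plate over the full width and square (5.2°). I'll press 2 mm more, as with orange, then back off gently.

Emit:
send_rows --moves '[[[-0.0002,0.002,0,0,0,0,0.1],[0,0,0,0,0,0,0.1],[0,0,0,0,0,0,0.1],[0,0,0,0,0,0,0.1]]]'

```text
clock: 26.9
eef_pos: [558.9, 117.5, 36.7]
tcp_rot: [3.14, 0.002, 1.652]
contact_force: [4.1, -12.2, -0.3]
opening: 0.552
grasp_force: 0.0
```

Emit:
send_rows --moves '[[[0.0001,-0.001,0,0,0,0,0.1],[0.0001,-0.001,0,0,0,0,0.1],[0.0001,-0.001,0,0,0,0,0.1],[0.0001,-0.001,0,0,0,0,0.1],[0.0001,-0.001,0,0,0,0,0.1],[0.0001,-0.001,0,0,0,0,0.1],[0.0001,-0.001,0,0,0,0,0.1],[0.0001,-0.002,0,0,0,0,0.1],[0.002,-0.02,0,0,0,0,0.1],[0,-0.03,0,0,0,0,0.1]]]'

```text
clock: 27.9
eef_pos: [561.0, 60.7, 36.6]
tcp_rot: [3.141, -0.0, 1.653]
contact_force: [0.7, 0.1, 1.1]
opening: 0.551
grasp_force: 0.0
```

Emit:
send_rows --moves '[[[0,-0.04,0.03,0,0,0,0.1],[0,-0.04,0.04,0,0,0,0.1],[0,-0.04,0.04,0,0,0,0.1],[0,0,0,0,0,0,0.1],[0,0,0,0,0,0,0.1]]]'

```text
clock: 28.4
eef_pos: [561.0, -51.3, 138.0]
tcp_rot: [3.14, -0.0, 1.649]
contact_force: [-0.2, 0.2, -0.8]
opening: 0.553
grasp_force: 0.0
```

```bash
python3 - <<'E'
from m import *
g=blue(13);f=grab_frame("top");np.savez("top13.npz",**f)
print(rect(f,"b",65,(205,160,300,245))[0:2])
a=cv2.resize(g["img"][190:290,330:430],(390,390));b=cv2.resize(f["img"][165:255,190:280],(390,390))
cv2.imwrite("pics/p13.png",np.hstack([a,b])[:,:,::-1])
E
```

```text
scene b ((555.9075317382812, 178.29220581054688), (102.72402954101562, 101.84099578857422), 5.381173133850098) [[500.0, 224.1999969482422], [509.5, 122.80000305175781], [611.7999877929688, 132.39999389648438], [602.2999877929688, 233.8000030517578]]
(((553.588623046875, 176.84344482421875), (102.2531509399414, 105.71234893798828), 4.871446132659912), array([[498.15814, 225.167  ],
       [507.1353 , 119.83651],
       [609.0191 , 128.51988],
       [600.04193, 233.85037]], dtype=float32))
```

View pics/p13.png

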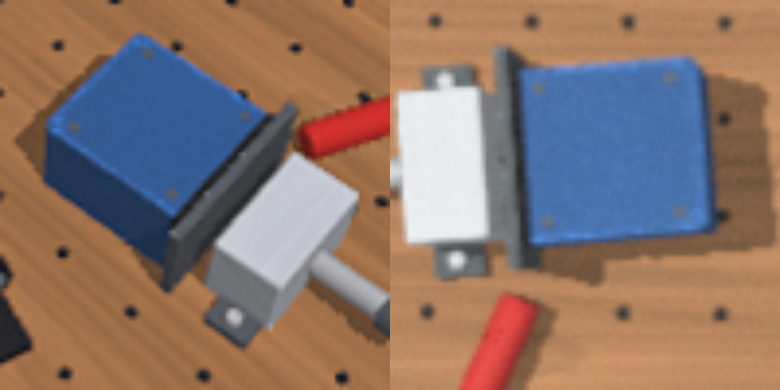

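Both views show the blue shield square, with its mouth on the plate, the screwdriver untouched and the arm clear. Handing in.

```bash
python3 -c "
from rig import *
print(sign_off())"
```

```text
the job is handed in; nothing more can be done
None
```

I pressed both shields home and handed the job in. The last pictures show blue square on the plate; orange is hidden inside it, and no verdict came back. By my estimate the plate gave about 3–5 mm each time, under the 9 mm limit.

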